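Clamp a relief panel on the carving stand

TASK

Lay the oak relief panel on the sloping carving stand, carved side up, with a long edge down on the ledge and one end by the cork-faced fence, then swing the red latch over it until its cam firmly grips the panel against the cork. Stop as soon as it is tight (a hand's squeeze, do not crush the wood), let go, and leave the mallet, the tin and the gouge where they are.

Things in the scene. Friction and masses are not known exactly. Their poses are not given: they have to be found in the camera images.
- panel: loose oak panel 130 (its x) x 180 (its y) x 18 mm, 0.4 kg, lying on the bench right of the stand; in its middle a dark raised carved block 60 (x) x 36 (y) x 26 mm high by which to lift it (pinch across the 36 mm). Origin: centre of the underside, z up through the carved face. It fits either way round.
- deck: sloping wooden face of the fixed stand, 350 mm wide, 260 mm long, rising away from the robot at 35 degrees. Origin on the face at the foot of the slope, at the upper side of the dark ledge; x up the slope, y left along the ledge, z square off the face. The ledge (16 mm high, 18 mm thick) lies at x -18 to 0, y -75 to 165 mm.
- shelf_edge (a point): middle of the lower front edge of the fixed pale shelf that overhangs the upper part of the slope, 340 mm above the bench, 370 mm wide; the shelf runs back from here for 180 mm. An upright gripper cannot follow the latch below it: come in square to the slope.
- fence: aluminium bar 150 mm long, 24 mm thick, 30 mm high, fixed along the left side of the slope (bar's right face at deck y 142 mm). Origin: on the slope, middle of the bar's right face; axes as deck's. A cork facing 24 mm high covers that face; it is 8 to 16 mm thick, different each time and not measured: the panel's end is clamped against the cork.
- latch (a joint): angle (rad) of the red latch about an axis square to the slope. 0: arm points right (deck -y); grows anticlockwise seen from above: 1.57 points up the slope, 3.14 left over the panel. Range -0.3 to 3.2; stays where left. The arm (22 mm wide, 22 to 34 mm off the slope) passes 4 mm above the panel. It grips at about 2.2 to 3.0, depending on the cork: feel for it.
- latch_pivot (a point): on the latch's pivot axis, 28 mm off the slope (deck x 75, y -81.5 mm). Under the arm and turning with it is a black round cam, radius 26 mm, 3 to 21 mm off the slope, centre 16 mm off the pivot: it reaches 26 - 16 cos(angle - 0.70) mm towards the fence. With the arm open (below 0.5) 10 mm or more is spare for laying the panel; turning pushes it home.
- latch_grip (a point): middle of the red upright grip at the arm's end: a sleeve 24 mm in diameter, 50 mm tall, standing square to the slope from 34 to 84 mm off it, turning freely on its own axis, 85 mm from the pivot; this point is 64 mm off the slope
- mallet: bystander: carver's wooden mallet standing on its head, 96 mm wide, 250 mm tall; origin under its middle
- tin: bystander: blue open tin, 72 mm wide, 100 mm tall; origin under its middle
- gouge: bystander: gouge lying left of the stand, 240 mm long along its x, 28 mm high
Mind the look-alikes: they are no part of the job. Of the things that look like the panel, the middle-sized one is meant.

How it is judged:
By the outcome, as a careful person would: the job done as asked, in the order asked, and still so for the second after the job is handed in, with the robot touching nothing.
It also fails if it takes over 59 s, if anything falls off the work surface, if the arm or the gripper's body presses on something with over 40 N, if the wrist force passes 120 N, or if a joint passes its speed limit or range.

ROBOT

A 6-joint arm with a two-finger parallel gripper is mounted at the origin on the work surface. World frame = base frame: x ahead of the robot, y to its left, z up, the work surface at z = 0. Lengths are in m, angles in rad, forces in N, time in s.
With the tool pointing down it reaches from about 0.35 to 0.925 m from the base axis. Payload 6.4 kg.
Tool frame: the origin (TCP) lies midway between the tips of the shut fingers; the grasp point (between the pads) lies 19 mm behind it; z points along the fingers, y is the line along which they close (so a half turn about z gives the same grasp; the last joint's range is limited). The gripper opens to 85 mm and grips with 20 to 120 N. Pads are 22 mm wide; open, the fingers measure 114 mm over their backs; the gripper's body (76 mm by 85 mm) begins 54 mm behind the grasp point. The pads swing forward as they close: fully open they stand 13 mm farther back than shut.
Start: joints at [1.036, 0.245, 1.558, -0, 1.339, -0.174], TCP at [0.229, 0.608, 0.231] pointing down, gripper open.
Joint ranges: [-3.13, 3.13], [-1.02, 2.26], [0.13, 2.54], [-0.95, 4.09], [0.21, 2.88], [-2.74, 2.74]. Speed limits (rad/s): [2.57, 2.57, 3.14, 3.14, 3.14, 3.14].

INTERFACE

Orientations are given as [roll, pitch, yaw] about the fixed x, y, z axes, in that order (R = Rz(yaw) Ry(pitch) Rx(roll)).
In Python, from plant import bot gives the robot as it stands. The module is installed in compiled form; this text tells all that it offers.
- The arm moves only by the tool carry_out, never from a script. Its argument "motion" is a list of rows, each a list of 3 entries, a list of its own where there are three numbers: the shift along the tool's x, y, z in m, then the turn, a rotation vector about the tool's x, y, z in rad, then the closure, from 0 (fully open) to 1 (shut). A call has 1 to 10 rows; each row shifts and turns the commanded pose from where the row before left it, along the tool's axes as they then stand; what a row does not reach is not made up. A row lasts 1/10 s, in which the tool goes at most 50 mm and 8.59 degrees, less where a joint would pass 70% of its speed; a pose out of reach is approached as far as the arm can. A call is refused whole if a number of a shift passes 0.05 or a number of a turn 0.15, either way. A call with a gripper value outside its range is refused whole. The fingers move at their own pace and stop on an object; "newtons" is the grip in N (left out, the last holds). Time passes only in rows, so rows that do not move let the fingers close. It gives the time, the measured TCP pose, the force, the opening and the grip force at its end, in the units of the state.
- bot.state(): the state, without advancing time (a new reading comes with each control period).
- bot.snapshot(name): name is "scene" or "side" or "wrist"; returns (picture, depth): 480x640x3 uint8, red, green, blue; 480x640 float32, m along the optical axis (not along the pixel's ray), 0 where there is no reading.
- bot.camera_info(name): a dict with "K" (3x3 intrinsics, pixels), "rvec" (rotation vector, rad) and "tvec" (3), from world to camera coordinates, as OpenCV has them. Camera axes: x right, y down, z forward; pixel columns grow to the right and rows downward; lengths in m; the calibration is good to about 2 mm. The wrist camera is an equidistant fisheye: a pixel r from the principal point sees the ray r / f radians off the axis. A picture is of the moment at which its call begins: read the wrist's pose just before it. camera_info takes no time and is no camera call; for the wrist camera it gives the pose at the moment of the call.
- bot.job_done(): hands the job in; it is judged then, once.
The state is a dict: "time_s": time; "joint_pos": joint angles; "joint_vel": joint speeds; "tau": joint torques, N m; "position": TCP position; "eef_rot": TCP orientation; "contact_force": force on the tool from outside, world axes, zero at the start; "wrist_torque": the same for the moment, N m; "gripper_width": finger opening in m; "grip_force": force on a finger pad.
Only numpy, scipy, OpenCV 4.12 (cv2) and the standard library are available. Lean on these libraries where they do the work, as an engineer would, in place of code of your own. Each camera call takes 0.05 s, during which the arm holds its last target. There are 200 camera calls.

## Working session

There is one attempt and no reset: what is moved stays moved. The work goes in short steps, Python scripts to look and compute and a tool call to move; the robot and the scene stay as the last step left them, time stands still between calls to the robot, and variables do not carry over. Pictures are saved under pics/ and viewed, at most 10 in all, crops included, and the job is handed in when it is done.

Besides the shell and the picture viewer there is one more tool, called after "Emit:" in YAML: its name, and indented under it one key for each argument. carry_out: Moves the arm, as the interface text tells. Its arguments: {"type":"object","properties":{"motion":{"type":"array","items":{"type":"array"}},"newtons":{"type":"number"}},"required":["motion"]}

```bash
mkdir -p pics; cat > h.py <<'E'
import numpy as np, cv2
from plant import bot
from scipy.spatial.transform import Rotation as R
def snap(n):
    ci=bot.camera_info(n); im,d=bot.snapshot(n); return im,d,ci
def save(f,im): cv2.imwrite('pics/'+f,im[:,:,::-1])
def cloud(d,ci):
    K=np.array(ci['K']);v,u=np.mgrid[:d.shape[0],:d.shape[1]]
    P=np.stack([(u-K[0,2])/K[0,0]*d,(v-K[1,2])/K[1,1]*d,d],-1)
    Rm=R.from_rotvec(np.ravel(ci['rvec'])).as_matrix()
    return (P-np.ravel(ci['tvec']))@Rm
E
python3 - <<'E'
from h import *
print(bot.state())
for n in ('scene','side'):
    im,d,ci=snap(n); save(n+'0.png',im); np.savez(n+'0.npz',im=im,d=d,P=cloud(d,ci)); print(n,ci)
E
```

```text
{'time_s': 0.0, 'joint_pos': array([ 1.03593163e+00,  2.45802981e-01,  1.55904462e+00, -1.38063923e-05,
        1.33869815e+00, -1.74093908e-01]), 'joint_vel': array([ 0.00060209,  0.0006837 ,  0.00053181, -0.0016451 , -0.00048598,
        0.00183792]), 'tau': array([ 1.86081102e-04, -4.29521191e+01, -3.26122713e+01, -9.67618621e-05,
        5.58382351e-03, -4.52274583e-05]), 'position': array([0.2291458 , 0.60766011, 0.23017097]), 'eef_rot': array([-3.13966675e+00, -3.25080051e-04,  2.78082474e+00]), 'contact_force': array([-0.17029629,  0.23366258, -0.36373552]), 'wrist_torque': array([-0.01133747, -0.00697797,  0.01409796]), 'grip_force': 0.0, 'gripper_width': 0.08530033057791717}
scene {'K': array([[611.44720575,   0.        , 326.05517952],
       [  0.        , 611.44720575, 242.53776803],
       [  0.        ,   0.        ,   1.        ]]), 'rvec': array([ 0.14180005, -2.96529226,  0.93224832]), 'tvec': array([0.51593157, 0.13271249, 1.90620286])}
side {'K': array([[578.63422515,   0.        , 315.92547223],
       [  0.        , 578.63422515, 232.12958088],
       [  0.        ,   0.        ,   1.        ]]), 'rvec': array([ 2.10100398, -0.45833581,  0.21667768]), 'tvec': array([-0.44320226,  0.295695  ,  1.30048924])}
```

View pics/scene0.png

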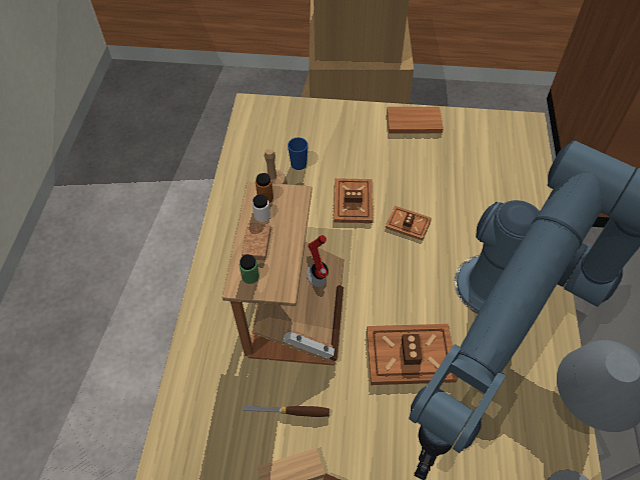

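View pics/side0.png

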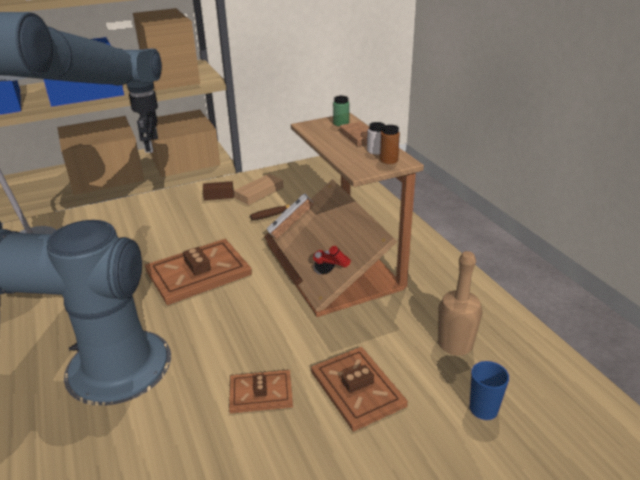

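The scene picture shows the meant (middle-sized) panel at pixel (353,200). The small look-alike is at (408,222) and the large one at (412,352). The red latch is at (318,258), the fence at (310,345), the dark ledge at (338,320) and the shelf at (275,245). The side picture shows the same panel at (358,385) and the latch at (332,260).

```bash
cat > m.py <<'E'
from h import *
S=np.load('scene0.npz');D=np.load('side0.npz')
def rect(P,m):
    p=P[m][:,:2].astype(np.float32)*1000; r=cv2.minAreaRect(p); return np.round(r[0],1),np.round(r[1],1),round(r[2],2),len(p)
def box(sh,a,b,c,e):
    m=np.zeros(sh,bool);m[b:e,a:c]=1;return m
for n,Z,b,bb in (('scene',S,(325,170,382,230),(325,170,382,230)),('side',D,(300,340,415,435),)*1+((300,340,415,435),) if 0 else ('side',D,(300,340,415,435),(300,340,415,435))):
    P=Z['P'];m=box(P.shape[:2],*b)
    top=m&(P[...,2]>.012)&(P[...,2]<.026); blk=m&(P[...,2]>.037)&(P[...,2]<.055)
    print(n,'panel',rect(P,top),np.median(P[top][:,2]),'block',rect(P,blk),np.median(P[blk][:,2]))
# deck plane: points from both views
Q=[]
for Z,b in ((S,(318,255,336,325)),(D,(300,210,370,290))):
    P=Z['P'];im=Z['im'].astype(int);m=box(P.shape[:2],*b)&(Z['d']>0)&(im[...,0]>80)&(im[...,0]-im[...,1]<70)
    Q.append(P[m]); 
    q=P[m];
    for k in range(6):
        c=q.mean(0);n=np.linalg.svd(q-c,full_matrices=0)[2][2];n*=np.sign(n[2]);r=(q-c)@n;q=q[abs(r)<max(.003,1.5*r.std())]
    print('deck n',n,'tilt',np.degrees(np.arccos(n[2])),'yaw',np.arctan2(-n[1],-n[0]),'c',c,len(q),r.std())
for nm,Z in (('scene',S),('side',D)):
    P=Z['P'];im=Z['im'].astype(int)
    red=(im[...,0]>110)&(im[...,1]<50)&(im[...,2]<60)&(Z['d']>0)
    v,u=np.nonzero(red);print(nm,'red',len(v),u.min(),u.max(),v.min(),v.max(),P[red].min(0),P[red].max(0))
    hsv=cv2.cvtColor(Z['im'],cv2.COLOR_RGB2HSV)
    b=(270,325,345,362) if nm=='scene' else (262,190,312,240)
    al=box(red.shape,*b)&(hsv[...,1]<40)&(hsv[...,2]>120)&(Z['d']>0)
    print('fence',rect(P,al),P[al].mean(0),P[al].min(0),P[al].max(0))
    b=(325,280,348,362) if nm=='scene' else (262,230,320,310)
    dk=box(red.shape,*b)&(hsv[...,2]<75)&(Z['d']>0)&(P[...,2]>.0)
    print('ledge',rect(P,dk),P[dk].mean(0))
im=S['im'][220:370,220:360];save('c1.png',cv2.resize(im,None,fx=4,fy=4,interpolation=cv2.INTER_CUBIC))
E
python3 m.py
```

```text
scene panel (array([ 457. , -295.6]), array([180. , 248.6]), 7.32, 1267) 0.01924192651808068 block (array([ 452.9, -285. ]), array([57.8, 49.9]), 3.57, 169) 0.044679682257259365
side panel (array([ 449.4, -291.9]), array([133.1, 185.3]), 3.64, 3615) 0.01666603522130621 block (array([ 450.3, -291.8]), array([62.5, 42.1]), 4.98, 423) 0.042473701356314196
deck n [-0.62234669  0.00173772  0.78273979] tilt 38.48788313322227 yaw -0.0027921942832789906 c [0.50350176 0.09943131 0.04705108] 571 0.001579948397088923
deck n [-0.57350049 -0.00086687  0.81920476] tilt 34.994733919321845 yaw 0.0015115354441912056 c [0.57600487 0.0926316  0.09642023] 3704 0.0015441091226340465
scene red 70 310 326 235 276 [ 0.51152053 -0.01959743  0.08838184] [0.56816592 0.08028325 0.17560696]
fence (array([538. , 298.6]), array([ 26.3, 137.8]), 89.67, 268) [0.53034264 0.29937508 0.10205966] [0.46915651 0.28543772 0.04104533] [0.60695982 0.3120898  0.14943085]
ledge (array([477.4, 187.1]), array([ 51.6, 247.2]), 5.56, 457) [0.47015433 0.18895142 0.04032521]
side red 227 314 349 247 266 [ 0.50856359 -0.02810398  0.085947  ] [0.56818982 0.06825562 0.16902016]
fence (array([589.1, 397.1]), array([322.3, 109.8]), 58.0, 268) [0.52836926 0.29866172 0.09502669] [ 0.46577918  0.2770873  -0.00600542] [0.66785115 0.53791783 0.14076978]
ledge (array([469.9, 162.7]), array([ 58.3, 274.1]), 9.12, 355) [0.46885379 0.14209129 0.04045045]
```

View pics/c1.png

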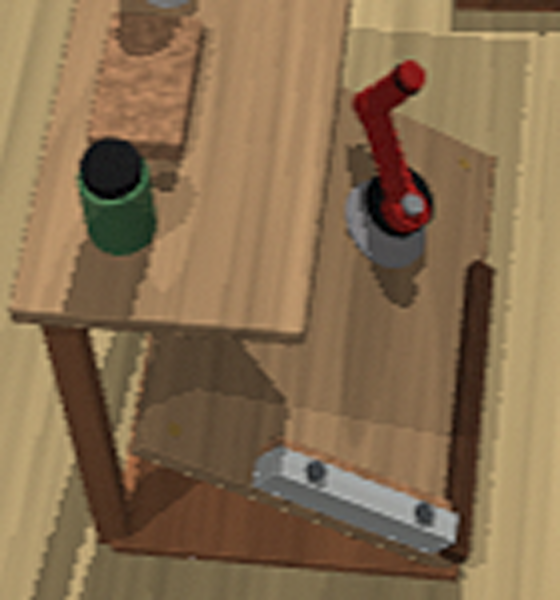

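The crop shows the latch open and pointing right, slightly up-slope. Its pivot bolt is at scene pixel (323,271), the grip top at (322,238), the fence's front end at (331,357) and the ledge from (340,287) to (334,358).

```bash
cat > m2.py <<'E'
from h import *
S=np.load('scene0.npz');D=np.load('side0.npz')
def box(sh,a,b,c,e):
    m=np.zeros(sh,bool);m[b:e,a:c]=1;return m
t=np.radians(35);A=np.array([[np.cos(t),0,np.sin(t)],[0,1,0],[-np.sin(t),0,np.cos(t)]])
pr=lambda q:np.round(np.percentile(q,[2,10,50,90,98],axis=0).T*1000,1).tolist()
for nm,Z in (('scene',S),('side',D)):
    P=Z['P'];Q=P@A.T; Q=Q-[0,0,-.2514]
    ok=Z['d']>0; hsv=cv2.cvtColor(Z['im'],cv2.COLOR_RGB2HSV).astype(int)
    bare=box(ok.shape,*((322,290,334,325) if nm=='scene' else (310,205,350,240)))&ok
    print(nm,'bare deck w',pr(Q[bare][:,2:]))
    b=(270,325,345,362) if nm=='scene' else (262,190,312,240)
    al=box(ok.shape,*b)&(hsv[...,1]<50)&(hsv[...,2]>110)&ok&(Q[...,2]>.022)&(Q[...,2]<.04)
    q=Q[al];print('fence',len(q),pr(q),'slope y/s',np.polyfit(q[:,0],q[:,1],1)[0])
    b=(325,280,348,362) if nm=='scene' else (262,220,330,315)
    dk=box(ok.shape,*b)&(hsv[...,2]<90)&ok&(Q[...,2]>.008)&(Q[...,2]<.024)
    q=Q[dk];print('ledge',len(q),pr(q),'slope s/y',np.polyfit(q[:,1],q[:,0],1)[0])
    red=ok&((hsv[...,0]<6)|(hsv[...,0]>174))&(hsv[...,1]>200)&(hsv[...,2]>100)&(Q[...,2]>.0)&(Q[...,2]<.1)&(abs(P[...,1])<.15)
    q=Q[red];print('red',len(q),pr(q)); arm=q[(q[:,2]<.04)];print('arm',len(arm),pr(arm))
    c,sz,a=cv2.minAreaRect((arm[:,:2]*1000).astype(np.float32));print(c,sz,a)
    g=q[q[:,2]>.05];print('grip',len(g),pr(g))
    sh=ok&(P[...,2]>.31)&(P[...,2]<.37)&(P[...,0]<.9)&(P[...,0]>.45)&(abs(P[...,1]-.1)<.25)
    print('shelf',pr(P[sh]))
E
python3 m2.py
```

```text
scene bare deck w [[-5.8, -3.6, 1.0, 5.5, 9.1]]
fence 280 [[421.5, 430.6, 494.1, 554.4, 565.4], [287.2, 290.2, 299.4, 307.8, 310.4], [24.3, 27.3, 31.6, 35.6, 37.9]] slope y/s 0.008366122106532545
ledge 399 [[395.8, 398.7, 406.9, 412.8, 414.8], [75.8, 93.8, 193.2, 286.5, 307.9], [8.4, 10.1, 16.3, 21.0, 22.7]] slope s/y -0.012655208809101846
red 71 [[472.9, 481.3, 508.7, 537.5, 541.3], [-18.1, -15.5, 7.0, 75.3, 78.9], [30.2, 32.0, 38.6, 86.4, 88.4]]
arm 40 [[472.6, 477.1, 495.4, 537.8, 542.1], [-15.7, -9.4, 49.8, 78.5, 79.3], [29.7, 30.9, 35.4, 38.7, 39.6]]
(504.6312561035156, 28.3609619140625) (33.952552795410156, 110.94355010986328) 28.022598266601562
grip 28 [[518.7, 522.1, 530.4, 537.6, 539.1], [-19.0, -17.4, -11.8, -1.5, -0.8], [68.0, 79.8, 85.1, 87.4, 89.5]]
shelf [[562.1, 573.3, 630.2, 725.2, 736.7], [-39.3, -0.6, 171.3, 302.6, 319.0], [348.4, 352.8, 356.9, 360.9, 364.1]]
side bare deck w [[-4.5, -2.8, 0.1, 2.8, 4.6]]
fence 290 [[415.3, 426.3, 486.5, 547.7, 558.0], [280.8, 284.2, 291.9, 304.5, 309.0], [23.8, 25.4, 29.4, 32.7, 34.9]] slope y/s 0.0067931060201490345
ledge 521 [[390.0, 392.0, 402.5, 473.6, 484.2], [20.4, 28.9, 127.5, 260.5, 293.9], [9.6, 12.5, 16.6, 20.7, 22.5]] slope s/y -0.2640395018905371
red 8 [[488.9, 494.2, 519.6, 529.0, 529.3], [-26.5, -26.1, -15.7, 28.1, 33.0], [32.8, 33.1, 37.7, 72.3, 83.6]]
arm 5 [[488.3, 491.4, 500.8, 527.5, 529.0], [-23.2, -21.6, 22.3, 30.7, 33.5], [32.8, 32.9, 34.4, 37.9, 38.6]]
(508.94744873046875, 7.12799072265625) (6.810591220855713, 68.57585144042969) 32.641014099121094
grip 2 [[516.5, 517.5, 522.5, 527.5, 528.5], [-26.3, -25.2, -19.8, -14.3, -13.2], [66.7, 68.3, 76.4, 84.4, 86.0]]
shelf [[557.3, 561.9, 622.1, 704.6, 731.0], [-51.7, -46.8, 62.0, 259.0, 304.6], [326.9, 346.1, 353.7, 356.4, 367.0]]
```

Emit:
carry_out:
  motion:
    - [[0,0,0],[0,0,-0.14],0]
    - [[0,0,0],[0,0,-0.14],0]
    - [[0,0,0],[0,0,-0.14],0]
    - [[-0.008,-0.04,0],[0,0,0],0]
    - [[-0.008,-0.04,0],[0,0,0],0]
    - [[-0.008,-0.04,0],[0,0,0],0]
    - [[-0.008,-0.04,0],[0,0,0],0]
    - [[-0.008,-0.04,0],[0,0,0],0]
    - [[-0.008,-0.04,0],[0,0,0],0]
    - [[-0.008,-0.04,0],[0,0,0],0]

```text
time_s: 1.1
position: [0.3017, 0.3303, 0.2309]
eef_rot: [-3.141, -0.0, -3.082]
contact_force: [0.9, 0.0, 0.1]
gripper_width: 0.0854
grip_force: 0.0
```

Emit:
carry_out:
  motion:
    - [[-0.008,-0.04,0.005],[0,0,0],0]
    - [[-0.008,-0.04,0.005],[0,0,0],0]
    - [[-0.008,-0.04,0.005],[0,0,0],0]
    - [[-0.008,-0.04,0.005],[0,0,0],0]
    - [[-0.008,-0.04,0.005],[0,0,0],0]
    - [[-0.008,-0.04,0.005],[0,0,0],0]
    - [[-0.008,-0.04,0.005],[0,0,0],0]
    - [[-0.008,-0.04,0.005],[0,0,0],0]
    - [[-0.008,-0.04,0.005],[0,0,0],0]
    - [[-0.008,-0.04,0.005],[0,0,0],0]

```text
time_s: 2.1
position: [0.4053, -0.0643, 0.1809]
eef_rot: [3.142, 0.0, -3.083]
contact_force: [-0.2, 0.1, -0.3]
gripper_width: 0.0853
grip_force: 0.0
```

Emit:
carry_out:
  motion:
    - [[-0.0055,-0.038,0.003],[0,0,0],0]
    - [[-0.0055,-0.038,0.003],[0,0,0],0]
    - [[-0.0055,-0.038,0.003],[0,0,0],0]
    - [[-0.0055,-0.038,0.003],[0,0,0],0]
    - [[-0.0055,-0.038,0.003],[0,0,0],0]
    - [[-0.0055,-0.038,0.003],[0,0,0],0]
    - [[0,0,0],[0,0,0],0]
    - [[0,0,0],[0,0,0],0]

```text
time_s: 2.9
position: [0.4514, -0.2884, 0.1626]
eef_rot: [3.14, -0.001, -3.084]
contact_force: [-0.6, -0.1, -0.6]
gripper_width: 0.0856
grip_force: 0.0
```

```bash
python3 - <<'E'
from h import *
s=bot.state();im,d,ci=snap('wrist');save('w1.png',im);np.savez('w1.npz',im=im,d=d,rv=ci['rvec'],tv=ci['tvec'],K=ci['K'])
print(s['position'],s['eef_rot'],s['joint_pos'],ci)
# fisheye cloud
K=np.array(ci['K']);v,u=np.mgrid[:480,:640];x=(u-K[0,2])/K[0,0];y=(v-K[1,2])/K[1,1];r=np.hypot(x,y);k=np.where(r>1e-6,np.tan(np.minimum(r,1.5))/np.maximum(r,1e-6),1)
P=np.stack([x*k*d,y*k*d,d],-1);W=(P-np.ravel(ci['tvec']))@R.from_rotvec(np.ravel(ci['rvec'])).as_matrix()
for nm,a,b in (('panel',.012,.026),('block',.037,.055)):
    m=(d>0)&(W[...,2]>a)&(W[...,2]<b)&(abs(W[...,0]-.45)<.12)&(abs(W[...,1]+.29)<.12)
    p=(W[m][:,:2]*1000).astype(np.float32)
    if len(p)>5: print(nm,cv2.minAreaRect(p),np.median(W[m][:,2]),len(p))
E
```

```text
[ 0.45144866 -0.28841331  0.16255561] [ 3.14011470e+00 -1.07038536e-03 -3.08359532e+00] [-7.80365210e-01  5.34539609e-02  1.90428071e+00  2.07600726e-04
  1.18567267e+00 -2.40923625e+00] {'K': array([[371.64829954,   0.        , 321.73765473],
       [  0.        , 371.64829954, 238.72770084],
       [  0.        ,   0.        ,   1.        ]]), 'rvec': array([-2.02105848, -2.1404472 , -0.29152693]), 'tvec': array([ 0.31279155, -0.43557504,  0.19795243])}
panel ((425.9322509765625, -281.96630859375), (182.86880493164062, 202.18748474121094), 3.8312137126922607) 0.019120390371984916 30040
block ((452.5142517089844, -290.893310546875), (60.354820251464844, 35.4432258605957), 4.065196514129639) 0.04514717147361485 3896
```

View pics/w1.png

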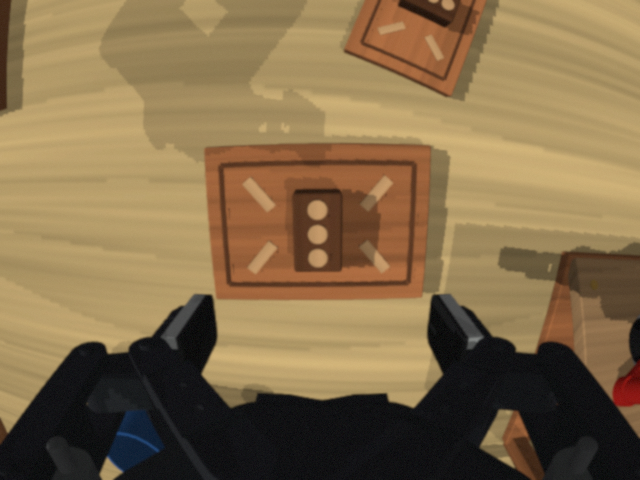

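The wrist picture shows the panel at (205–430, 145–300) with its block at (318,230), square to the fingers. I'm going down to grip it.

Emit:
carry_out:
  motion:
    - [[-0.001,-0.0025,0.035],[0,0,-0.01],0]
    - [[0,0,0.035],[0,0,0],0]
    - [[0,0,0.035],[0,0,0],0]
    - [[0,0,0.025],[0,0,0],0]
    - [[0,0,0.011],[0,0,0],0]
    - [[0,0,0],[0,0,0],0]
  newtons: 60

```text
time_s: 3.55
position: [0.4522, -0.2889, 0.0211]
eef_rot: [3.139, -0.002, -3.071]
contact_force: [-0.3, -0.5, -0.1]
gripper_width: 0.0853
grip_force: 0.0
```

Emit:
carry_out:
  motion:
    - [[0,0,0],[0,0,0],1]
    - [[0,0,0],[0,0,0],1]
    - [[0,0,0],[0,0,0],1]
    - [[0,0,0],[0,0,0],1]
    - [[0,0,0],[0,0,0],1]
    - [[0,0,0],[0,0,0],1]

```text
time_s: 4.15
position: [0.454, -0.2918, 0.0238]
eef_rot: [-3.139, 0.002, -3.072]
contact_force: [-1.0, -0.1, 5.9]
gripper_width: 0.0351
grip_force: 63.4
```

Emit:
carry_out:
  motion:
    - [[0,0,-0.01],[0,0,0],1]
    - [[0,0,-0.03],[0,0,0],1]
    - [[0,0,-0.045],[0,0,0],1]
    - [[0,0,-0.045],[0,0,0],1]
    - [[0,0,-0.045],[0,0,0.06],1]
    - [[0,0,0],[0,-0.122,0],1]
    - [[0,0,0],[0,-0.122,0],1]
    - [[0,0,0],[0,-0.122,0],1]
    - [[0,0,0],[0,-0.122,0],1]
    - [[0,0,0],[0,-0.122,0],1]

```text
time_s: 5.15
position: [0.4711, -0.2698, 0.2114]
eef_rot: [3.137, 0.568, 3.101]
contact_force: [0.9, 0.4, -5.0]
gripper_width: 0.0344
grip_force: 62.2
```

```bash
cat >> h.py <<'E'
PSI=.01;S0=.411;Y0=.1415;W0=-.2514
t=np.radians(35);RD=R.from_euler('z',PSI)*R.from_euler('y',-35,degrees=True)
A=np.array([[np.cos(t),0,np.sin(t)],[0,1,0],[-np.sin(t),0,np.cos(t)]])
def o(): return A.T@np.array([S0,Y0,W0])
def d2w(p): return RD.apply(p)+o()
def w2d(p): return RD.inv().apply(np.asarray(p)-o())
RT=RD*R.from_matrix(np.diag([-1.,1,-1]))
def go(p,tool=None):
    s=bot.state();Rc=R.from_euler('xyz',s['eef_rot']);T=RT if tool is None else tool
    print('deck now',w2d(s['position']).round(4),'turn',(Rc.inv()*T).as_rotvec().round(3),'then shift',T.inv().apply(d2w(p)-s['position']).round(4),'F deck',RD.inv().apply(s['contact_force']).round(1),'q',s['joint_pos'].round(2),'grip',round(s['gripper_width'],4))
E
python3 -c "
from h import *
go([.0745,.030,.134])"
```

```text
deck now [ 0.0928 -0.4112  0.1567] turn [-0.024 -0.043 -0.042] then shift [0.0183 0.4412 0.0227] F deck [-2.1  0.4 -4.6] q [-0.94 -0.24  2.16  0.56  0.93 -2.74] grip 0.0344
```

Emit:
carry_out:
  motion:
    - [[0.002,0.025,0],[0,0,0],1]
    - [[0.002,0.04,0],[0,0,0],1]
    - [[0.002,0.04,0],[0,0,0],1]
    - [[0.002,0.04,0],[0,0,0],1]
    - [[0.002,0.04,0],[0,0,0],1]
    - [[0.002,0.04,0],[0,0,0],1]
    - [[0.002,0.04,0],[0,0,0],1]
    - [[0.002,0.04,0],[0,0,0],1]
    - [[0,0.03,0],[0,0,0],1]
    - [[0,0,0],[0,0,0],1]

```text
time_s: 6.15
position: [0.4688, 0.0686, 0.203]
eef_rot: [-3.141, 0.563, 3.115]
contact_force: [-0.0, 1.7, -4.2]
gripper_width: 0.0342
grip_force: 62.6
```

```bash
python3 -c "
from h import *
go([.0745,.030,.134])"
```

```text
deck now [ 0.0889 -0.0728  0.1493] turn [-0.02  -0.047 -0.03 ] then shift [0.0144 0.1028 0.0153] F deck [-2.4  1.7 -3.5] q [-0.12 -0.51  2.37  0.08  0.73 -1.71] grip 0.0342
```

Emit:
carry_out:
  motion:
    - [[0,0,0],[-0.02,-0.047,-0.03],1]
    - [[0.003,0.025,0],[0,0,0],1]
    - [[0.003,0.025,0.004],[0,0,0],1]
    - [[0.004,0.025,0.004],[0,0,0],1]
    - [[0.004,0.028,0.007],[0,0,0],1]
    - [[0,0,0],[0,0,0],1]
    - [[0,0,0],[0,0,0],1]

```text
time_s: 6.85
position: [0.4668, 0.1675, 0.1831]
eef_rot: [-3.139, 0.612, -3.136]
contact_force: [-0.4, 0.2, -4.3]
gripper_width: 0.0351
grip_force: 63.5
```

```bash
python3 - <<'E'
from h import *
go([.0745,.030,.134])
im,d,ci=snap('side'); 
im2,_,_=snap('scene'); a=im[130:370,180:480]; b=im2[200:400,220:420]
save('h1.png',np.hstack([cv2.resize(a,(500,400)),cv2.resize(b,(300,300)) if 0 else np.vstack([cv2.resize(b,(300,300)),np.zeros((100,300,3),np.uint8)])]))
E
```

```text
deck now [0.0766 0.0261 0.1335] turn [-0.006  0.001 -0.004] then shift [ 0.0021  0.0039 -0.0005] F deck [-2.8  0.2 -3.4] q [ 0.16 -0.39  2.34 -0.17  0.6  -1.3 ] grip 0.0351
```

View pics/h1.png

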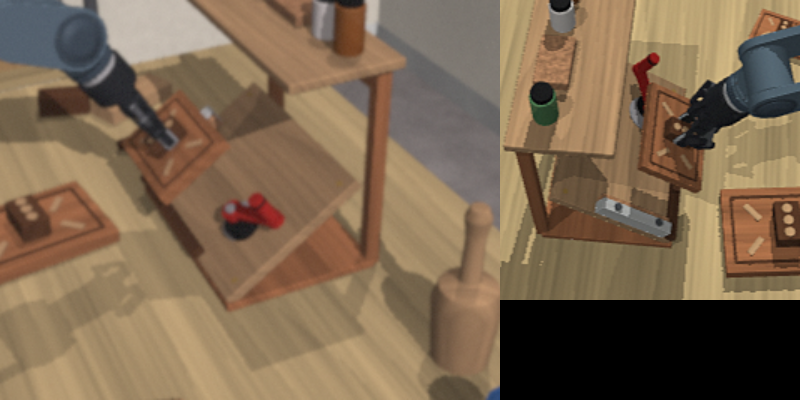

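The panel is held square and parallel to the slope, clear of the latch. Lowering it now.

Emit:
carry_out:
  motion:
    - [[0,0.003,0.025],[-0.005,0,0],1]
    - [[0,0,0.03],[0,0,0],1]
    - [[0,0,0.025],[0,0,0],1]
    - [[0,0,0.015],[0,0,0],1]
    - [[0,0,0.008],[0,0,0],1]
    - [[0,0,0],[0,0,0],1]
    - [[0,0,0],[0,0,0],1]

```text
time_s: 7.65
position: [0.5279, 0.1706, 0.1015]
eef_rot: [3.138, 0.617, -3.138]
contact_force: [-0.4, -0.0, -4.0]
gripper_width: 0.0343
grip_force: 63.4
```

```bash
python3 -c "
from h import *
go([.0665,.030,.0238])"
```

```text
deck now [0.0799 0.0286 0.0316] turn [-0.001  0.006 -0.006] then shift [0.0134 0.0014 0.0078] F deck [-2.6 -0.  -3.1] q [ 0.14 -0.06  2.25 -0.23  0.35 -1.24] grip 0.0343
```

Emit:
carry_out:
  motion:
    - [[0,0,0.004],[0,0,0],1]
    - [[0,0,0.002],[0,0,0],1]
    - [[0,0,0],[0,0,0],1]

```text
time_s: 7.95
position: [0.5311, 0.1712, 0.096]
eef_rot: [3.139, 0.616, -3.137]
contact_force: [-0.1, 0.0, -4.6]
gripper_width: 0.0346
grip_force: 63.6
```

```bash
python3 -c "
from h import *
go([.0665,.030,.0238])"
```

```text
deck now [0.0793 0.0292 0.0253] turn [-0.     0.005 -0.005] then shift [0.0128 0.0008 0.0015] F deck [-2.8  0.  -3.7] q [ 0.14 -0.04  2.24 -0.24  0.34 -1.23] grip 0.0346
```

Emit:
carry_out:
  motion:
    - [[0.004,0,0.001],[0,0,0],1]
    - [[0.004,0,0.001],[0,0,0],1]
    - [[0.003,0,0.0],[0,0,0],1]
    - [[0,0,0],[0,0,0],1]

```text
time_s: 8.35
position: [0.5255, 0.1716, 0.0908]
eef_rot: [3.14, 0.623, -3.134]
contact_force: [-1.7, 1.0, 6.1]
gripper_width: 0.0348
grip_force: 64.8
```

```bash
python3 -c "
from h import *
go([.0665,.030,.0238])"
```

```text
deck now [0.0717 0.0296 0.0242] turn [ 0.     0.012 -0.002] then shift [0.0052 0.0004 0.0004] F deck [2.1 1.  6. ] q [ 0.15 -0.04  2.26 -0.26  0.32 -1.21] grip 0.0348
```

Emit:
carry_out:
  motion:
    - [[0.001,0,-0.001],[0,0.01,0],1]
    - [[0.002,0,0.0],[0,0,0],1]
    - [[0.002,0,0],[0,0,0],1]
    - [[0,0,0],[0,0,0],1]

```text
time_s: 8.75
position: [0.5207, 0.1713, 0.0879]
eef_rot: [3.138, 0.612, -3.137]
contact_force: [5.7, -0.8, 0.4]
gripper_width: 0.0346
grip_force: 63.7
```

```bash
python3 -c "
from h import *
go([.0665,.030,.0238])"
```

```text
deck now [0.0662 0.0294 0.0245] turn [ 0.001  0.001 -0.005] then shift [-0.0003  0.0006  0.0007] F deck [ 4.9 -0.9 -2.9] q [ 0.15 -0.04  2.26 -0.25  0.32 -1.22] grip 0.0346
```

The ledge is felt at the expected place. I'm setting the panel down, releasing and backing off.

Emit:
carry_out:
  motion:
    - [[0,0,0.001],[0,0,0],1]
    - [[0,0,0],[0,0,0],0]
    - [[0,0,0],[0,0,0],0]
    - [[0,0,0],[0,0,0],0]
    - [[0,0,-0.01],[0,0,0],0]
    - [[0,0,-0.03],[0,0,0],0]
    - [[0,0,-0.04],[0,0,0],0]
    - [[0,0,-0.04],[0,0,0],0]
    - [[0,0,0],[0,0,0],0]
    - [[0,0,0],[0,0,0],0]

```text
time_s: 9.75
position: [0.4508, 0.1706, 0.1846]
eef_rot: [3.138, 0.609, -3.138]
contact_force: [0.8, -0.7, 0.2]
gripper_width: 0.0858
grip_force: 0.0
```

```bash
python3 - <<'E'
from h import *
go([.119,-.153,.15])
s=bot.state();im,d,ci=snap('wrist');save('w2.png',im)
K=np.array(ci['K']);v,u=np.mgrid[:480,:640];x=(u-K[0,2])/K[0,0];y=(v-K[1,2])/K[1,1];r=np.hypot(x,y);k=np.tan(np.minimum(r,1.5))/np.maximum(r,1e-6)
P=np.stack([x*k*d,y*k*d,d],-1);W=(P-np.ravel(ci['tvec']))@R.from_rotvec(np.ravel(ci['rvec'])).as_matrix()
Q=(W-o())@RD.as_matrix()
pr=lambda q:np.round(np.percentile(q,[1,10,50,90,99],axis=0).T*1000,1).tolist()
hsv=cv2.cvtColor(im,cv2.COLOR_RGB2HSV).astype(int);ok=(d>0)&(r<1.3)
red=ok&((hsv[...,0]<6)|(hsv[...,0]>174))&(hsv[...,1]>180)&(hsv[...,2]>90)&(Q[...,2]<.1)&(Q[...,2]>.02)
q=Q[red];print('red',len(q),pr(q) if len(q) else ''); 
g=q[q[:,2]>.045];print('grip',len(g),pr(g) if len(g) else '')
m=ok&(Q[...,2]>.012)&(Q[...,2]<.0215)&(Q[...,0]>.005)&(Q[...,0]<.16)&(Q[...,1]>-.07)&(Q[...,1]<.125)
p=(Q[m][:,:2]*1000).astype(np.float32);print('panel',cv2.minAreaRect(p),pr(Q[m]))
b=ok&(Q[...,2]>.038)&(Q[...,2]<.05)&(abs(Q[...,0]-.065)<.06)&(abs(Q[...,1]-.03)<.06)
print('block',cv2.minAreaRect((Q[b][:,:2]*1000).astype(np.float32)),b.sum())
E
```

```text
deck now [0.0644 0.0294 0.1439] turn [ 0.    -0.002 -0.005] then shift [-0.0546 -0.1824 -0.0061] F deck [ 0.7 -0.7 -0.3] q [ 0.18 -0.44  2.37 -0.16  0.62 -1.29] grip 0.0858
red 4008 [[59.1, 66.4, 97.7, 114.7, 121.7], [-160.7, -151.7, -123.4, -70.8, -62.8], [25.5, 34.4, 35.8, 84.6, 86.4]]
grip 1156 [[102.6, 103.6, 110.1, 118.8, 122.7], [-161.9, -156.9, -147.6, -143.2, -142.3], [45.6, 51.1, 72.2, 86.0, 86.7]]
panel ((68.21138000488281, 25.286964416503906), (190.5192108154297, 126.42072296142578), 89.99706268310547) [[5.9, 14.6, 60.7, 116.8, 129.0], [-57.4, -42.4, 30.9, 103.2, 118.0], [17.3, 18.1, 19.0, 20.2, 21.2]]
block ((65.73477172851562, 30.513708114624023), (36.3062629699707, 59.68110656738281), 89.57891845703125) 4467
```

View pics/w2.png

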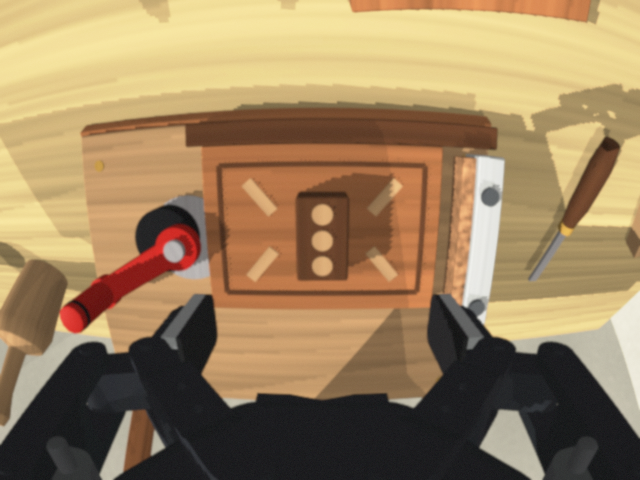

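The wrist picture shows the panel (205–440, 148–305) flush on the ledge at (340,135). There is a small gap to the cork at (463,225), and the latch is open with its grip end at (75,313). Next I go over the latch grip.

Emit:
carry_out:
  motion:
    - [[-0.006,-0.023,0],[0,0,0],0]
    - [[-0.01,-0.036,0],[0,0,0],0]
    - [[-0.01,-0.036,0],[0,0,0],0]
    - [[-0.01,-0.036,0],[0,0,0],0]
    - [[-0.008,-0.03,0],[0,0,0],0]
    - [[-0.006,-0.022,0],[0,0,0],0]
    - [[0,0,0],[0,0,0],0]
    - [[0,0,0],[0,0,0],0]

```text
time_s: 10.6
position: [0.4923, -0.0125, 0.2093]
eef_rot: [3.136, 0.601, -3.14]
contact_force: [-0.6, -0.8, -0.1]
gripper_width: 0.0855
grip_force: 0.0
```

```bash
cat > g.py <<'E'
from h import *
go([.114,-.154,.052])
im,d,ci=snap('wrist')
K=np.array(ci['K']);v,u=np.mgrid[:480,:640];x=(u-K[0,2])/K[0,0];y=(v-K[1,2])/K[1,1];r=np.hypot(x,y);k=np.tan(np.minimum(r,1.5))/np.maximum(r,1e-6)
P=np.stack([x*k*d,y*k*d,d],-1);W=(P-np.ravel(ci['tvec']))@R.from_rotvec(np.ravel(ci['rvec'])).as_matrix()
Q=(W-o())@RD.as_matrix()
hsv=cv2.cvtColor(im,cv2.COLOR_RGB2HSV).astype(int)
red=(d>0)&((hsv[...,0]<6)|(hsv[...,0]>174))&(hsv[...,1]>150)&(hsv[...,2]>70)&(Q[...,2]<.1)&(Q[...,2]>.02)
for a,b in ((.08,.09),(.045,.08),(.02,.04)):
    q=Q[red&(Q[...,2]>a)&(Q[...,2]<b)]
    if len(q)>5: print(a,len(q),np.percentile(q,[2,50,98],axis=0).T.round(4).tolist())
E
python3 g.py
```

```text
deck now [ 0.111  -0.1541  0.1413] turn [ 0.    -0.009 -0.007] then shift [-0.003   0.0001  0.0893] F deck [-0.6 -0.8  0.2] q [-0.37 -0.49  2.35  0.32  0.74 -2.12] grip 0.0855
0.08 1262 [[0.1036, 0.1133, 0.1243], [-0.165, -0.1547, -0.1446], [0.0816, 0.0854, 0.0868]]
0.045 395 [[0.1026, 0.1041, 0.1095], [-0.1651, -0.1549, -0.1441], [0.0458, 0.0609, 0.0796]]
0.02 4169 [[0.0607, 0.0894, 0.1131], [-0.1612, -0.1086, -0.0658], [0.0275, 0.0353, 0.0368]]
```

Emit:
carry_out:
  motion:
    - [[-0.003,-0.001,0.02],[0,-0.009,0],0]
    - [[0,0,0.03],[0,0,0],0]
    - [[0,0,0.025],[0,0,0],0]
    - [[0,0,0.013],[0,0,0],0]
    - [[0,0,0],[0,0,0],0]
    - [[0,0,0],[0,0,0],1]
    - [[0,0,0],[0,0,0],1]
    - [[0,0,0],[0,0,0],1]
    - [[0,0,0],[0,0,0],1]
    - [[0,0,0],[0,0,0],1]
  newtons: 80

```text
time_s: 11.65
position: [0.5463, -0.0133, 0.1424]
eef_rot: [3.14, 0.616, -3.137]
contact_force: [-6.7, -2.4, 6.8]
gripper_width: 0.0221
grip_force: 77.8
```

```bash
cat > a.py <<'E'
from h import *
go([.114,-.154,.053])
s=bot.state();p=w2d(s['position']);v=p-[.075,-.0815,0];a=np.arctan2(v[0],-v[1]);F=RD.inv().apply(s['contact_force'])
tg=np.array([np.cos(a),np.sin(a),0]);rd=np.array([np.sin(a),-np.cos(a),0])
print('angle',a.round(3),'r',np.hypot(v[0],v[1]).round(4),'Ftan',(F@tg).round(1),'Frad',(F@rd).round(1),'M',s['wrist_torque'].round(2),'gf',s['grip_force'])
E
python3 a.py
```

```text
deck now [ 0.1168 -0.1555  0.0556] turn [-0.001  0.005 -0.004] then shift [0.0028 0.0015 0.0026] F deck [-1.7 -2.3  9.4] q [-0.32 -0.19  2.27  0.4   0.5  -2.19] grip 0.0221
angle 0.515 r 0.085 Ftan -2.6 Frad 1.2 M [-0.23  0.62 -0.22] gf 77.80807256698608
```

Emit:
carry_out:
  motion:
    - [[-0.0086,0.0055,0],[0,0,0],1]
    - [[-0.0078,0.0065,0],[0,0,0],1]
    - [[-0.007,0.0074,0],[0,0,0],1]
    - [[-0.006,0.0082,0],[0,0,0],1]
    - [[-0.005,0.0089,0],[0,0,0],1]
    - [[0,0,0],[0,0,0],1]

```text
time_s: 12.25
position: [0.5752, 0.0237, 0.1631]
eef_rot: [3.14, 0.619, -3.137]
contact_force: [3.1, -0.4, 3.4]
gripper_width: 0.0217
grip_force: 78.5
```

```bash
python3 a.py
```

```text
deck now [ 0.1528 -0.1188  0.0558] turn [-0.001  0.008 -0.004] then shift [ 0.0388 -0.0352  0.0028] F deck [ 4.5 -0.4  1. ] q [-0.21 -0.15  2.19  0.27  0.5  -1.98] grip 0.0217
angle 1.124 r 0.0863 Ftan 1.6 Frad 4.2 M [ 0.13 -0.36  0.07] gf 78.54894518852234
```

Emit:
carry_out:
  motion:
    - [[-0.0039,0.0094,0],[0,0,0],1]
    - [[-0.0027,0.0098,0],[0,0,0],1]
    - [[-0.0015,0.0101,0],[0,0,0],1]
    - [[-0.0003,0.0102,0],[0,0,0],1]
    - [[0.0009,0.0101,0],[0,0,0],1]
    - [[0.0021,0.01,0],[0,0,0],1]
    - [[0,0,0],[0,0,0],1]

```text
time_s: 12.95
position: [0.5798, 0.0836, 0.1668]
eef_rot: [3.138, 0.621, -3.138]
contact_force: [8.7, 2.9, -0.5]
gripper_width: 0.0224
grip_force: 78.4
```

```bash
python3 a.py
```

```text
deck now [ 0.1591 -0.0588  0.0558] turn [-0.     0.01  -0.005] then shift [ 0.0451 -0.0952  0.0028] F deck [ 6.9  2.8 -5.4] q [-0.07 -0.12  2.17  0.1   0.48 -1.72] grip 0.0224
angle 1.834 r 0.0871 Ftan 0.9 Frad 7.4 M [ 0.53 -0.77  0.32] gf 78.40581178665161
```

Emit:
carry_out:
  motion:
    - [[0.0005,0.0065,0],[0,0,0],1]
    - [[0.0026,0.0063,0],[0,0,0],1]
    - [[0.0031,0.0061,0],[0,0,0],1]
    - [[0,0,0],[0,0,0],1]

```text
time_s: 13.35
position: [0.5741, 0.102, 0.1626]
eef_rot: [3.139, 0.619, -3.138]
contact_force: [5.1, -0.4, 0.2]
gripper_width: 0.0215
grip_force: 78.8
```

```bash
sed -i 's/\[.075,-.0815,0\]/[.0765,-.0815,0]/' a.py; python3 a.py
```

```text
deck now [ 0.1522 -0.0405  0.0556] turn [-0.001  0.009 -0.005] then shift [ 0.0382 -0.1135  0.0026] F deck [ 4.3 -0.5 -2.7] q [-0.03 -0.12  2.17  0.05  0.47 -1.64] grip 0.0215
angle 2.068 r 0.0861 Ftan -2.5 Frad 3.6 M [-0.02 -0.42 -0.03] gf 78.77870321273804
```

Emit:
carry_out:
  motion:
    - [[0.0026,0.0044,0],[0,0,0],1]
    - [[0.0028,0.0042,0],[0,0,0],1]
    - [[0,0,0],[0,0,0],1]

```text
time_s: 13.65
position: [0.5697, 0.1104, 0.1596]
eef_rot: [3.139, 0.62, -3.138]
contact_force: [6.2, -0.9, -0.3]
gripper_width: 0.0222
grip_force: 78.8
```

```bash
python3 a.py
```

```text
deck now [ 0.147  -0.032   0.0556] turn [-0.001  0.009 -0.005] then shift [ 0.033  -0.122   0.0026] F deck [ 4.9 -0.9 -3.7] q [-0.01 -0.12  2.18  0.02  0.47 -1.6 ] grip 0.0222
angle 2.183 r 0.0861 Ftan -3.6 Frad 3.5 M [-0.13 -0.54 -0.06] gf 78.76657605171204
```

Emit:
carry_out:
  motion:
    - [[0.0031,0.0041,0],[0,0,0],1]
    - [[0.0033,0.0039,0],[0,0,0],1]
    - [[0,0,0],[0,0,0],1]

```text
time_s: 13.95
position: [0.5645, 0.1184, 0.156]
eef_rot: [3.139, 0.62, -3.138]
contact_force: [5.7, -0.1, -0.6]
gripper_width: 0.0219
grip_force: 78.8
```

```bash
python3 a.py
```

```text
deck now [ 0.1407 -0.0239  0.0555] turn [-0.001  0.009 -0.005] then shift [ 0.0267 -0.1301  0.0025] F deck [ 4.4 -0.2 -3.8] q [ 0.01 -0.12  2.19 -0.    0.46 -1.56] grip 0.0219
angle 2.302 r 0.0862 Ftan -3.0 Frad 3.1 M [-0.08 -0.53 -0.07] gf 78.76829624176025
```

Emit:
carry_out:
  motion:
    - [[0.0023,0.0025,0],[0,0,0],1]
    - [[0.0024,0.0024,0],[0,0,0],1]
    - [[0,0,0],[0,0,0],1]

```text
time_s: 14.25
position: [0.5607, 0.1231, 0.1533]
eef_rot: [3.139, 0.62, -3.138]
contact_force: [6.6, -0.9, 1.0]
gripper_width: 0.0221
grip_force: 78.8
```

```bash
python3 a.py
```

```text
deck now [ 0.1361 -0.0192  0.0555] turn [-0.001  0.009 -0.005] then shift [ 0.0221 -0.1348  0.0025] F deck [ 6. -1. -3.] q [ 0.02 -0.13  2.19 -0.02  0.45 -1.54] grip 0.0221
angle 2.378 r 0.0863 Ftan -5.0 Frad 3.4 M [-0.18 -0.54 -0.11] gf 78.78581285476685
```

Emit:
carry_out:
  motion:
    - [[0.0025,0.0023,0],[0,0,0],1]
    - [[0.0026,0.0022,0],[0,0,0],1]
    - [[0,0,0],[0,0,0],1]

```text
time_s: 14.55
position: [0.5566, 0.1276, 0.1504]
eef_rot: [3.139, 0.62, -3.138]
contact_force: [5.9, -0.7, 0.5]
gripper_width: 0.0221
grip_force: 78.8
```

```bash
python3 a.py
```

```text
deck now [ 0.1311 -0.0146  0.0555] turn [-0.001  0.009 -0.005] then shift [ 0.0171 -0.1394  0.0025] F deck [ 5.1 -0.8 -3. ] q [ 0.03 -0.13  2.2  -0.03  0.45 -1.52] grip 0.0221
angle 2.457 r 0.0863 Ftan -4.4 Frad 2.6 M [-0.14 -0.52 -0.12] gf 78.79214286804199
```

Emit:
carry_out:
  motion:
    - [[0.0027,0.0021,0],[0,0,0],1]
    - [[0.0028,0.002,0],[0,0,0],1]
    - [[0,0,0],[0,0,0],1]

```text
time_s: 14.85
position: [0.552, 0.1317, 0.1472]
eef_rot: [3.138, 0.62, -3.138]
contact_force: [5.3, -1.3, 1.0]
gripper_width: 0.0216
grip_force: 78.8
```

```bash
python3 a.py
```

```text
deck now [ 0.1256 -0.0105  0.0555] turn [-0.001  0.009 -0.005] then shift [ 0.0116 -0.1435  0.0025] F deck [ 4.9 -1.3 -2.2] q [ 0.04 -0.13  2.21 -0.05  0.44 -1.49] grip 0.0216
angle 2.537 r 0.0863 Ftan -4.8 Frad 1.7 M [-0.12 -0.53 -0.08] gf 78.78806233406067
```

Emit:
carry_out:
  motion:
    - [[0.0021,0.0014,0],[0,0,0],1]
    - [[0.0022,0.0014,0],[0,0,0],1]
    - [[0,0,0],[0,0,0],1]

```text
time_s: 15.15
position: [0.5486, 0.1345, 0.1448]
eef_rot: [3.139, 0.62, -3.138]
contact_force: [4.5, -1.7, -0.1]
gripper_width: 0.0223
grip_force: 78.8
```

```bash
python3 a.py
```

```text
deck now [ 0.1213 -0.0077  0.0554] turn [-0.001  0.009 -0.005] then shift [ 0.0073 -0.1463  0.0024] F deck [ 3.6 -1.8 -2.6] q [ 0.05 -0.13  2.22 -0.06  0.44 -1.48] grip 0.0223
angle 2.596 r 0.0864 Ftan -4.0 Frad 0.4 M [-0.28 -0.47 -0.2 ] gf 78.79803657531738
```

Emit:
carry_out:
  motion:
    - [[0.0022,0.0013,0],[0,0,0],1]
    - [[0.0022,0.0012,0],[0,0,0],1]
    - [[0,0,0],[0,0,0],1]

```text
time_s: 15.45
position: [0.5449, 0.1369, 0.1423]
eef_rot: [3.139, 0.62, -3.138]
contact_force: [5.0, -2.3, -0.2]
gripper_width: 0.022
grip_force: 78.8
```

```bash
python3 a.py
```

```text
deck now [ 0.1169 -0.0052  0.0554] turn [-0.001  0.009 -0.005] then shift [ 0.0029 -0.1488  0.0024] F deck [ 3.9 -2.3 -3. ] q [ 0.06 -0.13  2.23 -0.07  0.43 -1.47] grip 0.022
angle 2.654 r 0.0864 Ftan -4.6 Frad -0.2 M [-0.2  -0.48 -0.19] gf 78.80954504013062
```

Emit:
carry_out:
  motion:
    - [[0.0023,0.0012,0],[0,0,0],1]
    - [[0.0023,0.0011,0],[0,0,0],1]
    - [[0,0,0],[0,0,0],1]

```text
time_s: 15.75
position: [0.5411, 0.1392, 0.1396]
eef_rot: [3.139, 0.62, -3.138]
contact_force: [5.3, -1.8, 0.3]
gripper_width: 0.022
grip_force: 78.8
```

```bash
python3 a.py; python3 -c "
from h import *
im,d,ci=snap('wrist');save('w3.png',im)"
```

```text
deck now [ 0.1123 -0.0029  0.0554] turn [-0.001  0.009 -0.005] then shift [-0.0017 -0.1511  0.0024] F deck [ 4.5 -1.9 -2.8] q [ 0.06 -0.14  2.23 -0.08  0.43 -1.45] grip 0.022
angle 2.714 r 0.0864 Ftan -4.9 Frad 0.2 M [-0.32 -0.46 -0.23] gf 78.82967591285706
```

View pics/w3.png

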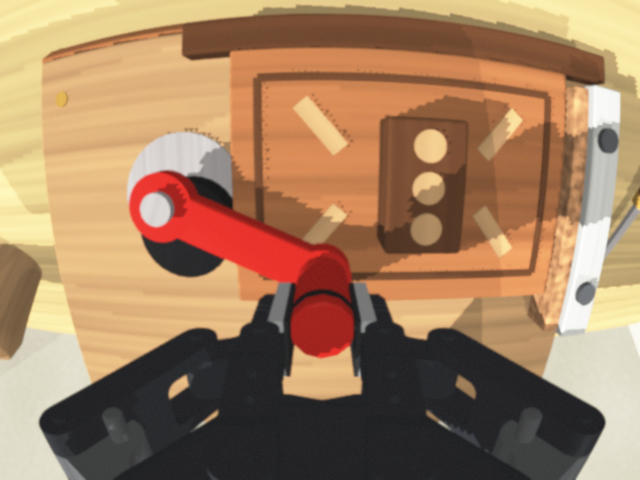

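The picture shows the cam against the panel's right end at (235,215), and the panel all but at the cork (565,130), still flat on the ledge. I'm continuing in fine steps.

Emit:
carry_out:
  motion:
    - [[0.0017,0.0008,0],[0,0,0],1]
    - [[0.0017,0.0007,0],[0,0,0],1]
    - [[0,0,0],[0,0,0],1]

```text
time_s: 16.1
position: [0.5384, 0.1406, 0.1377]
eef_rot: [3.139, 0.62, -3.138]
contact_force: [4.3, -2.4, 0.6]
gripper_width: 0.0219
grip_force: 78.8
```

```bash
python3 a.py
```

```text
deck now [ 0.109  -0.0014  0.0554] turn [-0.001  0.009 -0.005] then shift [-0.005  -0.1526  0.0024] F deck [ 3.8 -2.4 -1.9] q [ 0.07 -0.14  2.24 -0.08  0.42 -1.44] grip 0.0219
angle 2.756 r 0.0864 Ftan -4.5 Frad -0.8 M [-0.36 -0.43 -0.27] gf 78.84127736091614
```

Emit:
carry_out:
  motion:
    - [[0.0016,0.0006,0],[0,0,0],1]
    - [[0.0016,0.0006,0],[0,0,0],1]
    - [[0,0,0],[0,0,0],1]

```text
time_s: 16.4
position: [0.5358, 0.1418, 0.1359]
eef_rot: [3.139, 0.62, -3.138]
contact_force: [4.5, -2.7, 1.6]
gripper_width: 0.0223
grip_force: 78.8
```

```bash
python3 a.py
```

```text
deck now [ 0.1059 -0.0002  0.0554] turn [-0.001  0.009 -0.005] then shift [-0.0081 -0.1538  0.0024] F deck [ 4.6 -2.7 -1.2] q [ 0.07 -0.14  2.25 -0.09  0.42 -1.43] grip 0.0223
angle 2.795 r 0.0864 Ftan -5.3 Frad -1.0 M [-0.38 -0.46 -0.24] gf 78.84572625160217
```

Emit:
carry_out:
  motion:
    - [[0.0016,0.0006,0],[0,0,0],1]
    - [[0.0017,0.0005,0],[0,0,0],1]
    - [[0,0,0],[0,0,0],1]

```text
time_s: 16.7
position: [0.5341, 0.1425, 0.1348]
eef_rot: [3.14, 0.622, -3.138]
contact_force: [9.0, -6.7, -0.0]
gripper_width: 0.0217
grip_force: 78.6
```

```bash
python3 a.py
```

```text
deck now [0.1038 0.0004 0.0554] turn [-0.001  0.011 -0.005] then shift [-0.0102 -0.1544  0.0024] F deck [ 7.3 -6.8 -5.1] q [ 0.07 -0.14  2.25 -0.1   0.41 -1.43] grip 0.0217
angle 2.82 r 0.0864 Ftan -9.1 Frad -4.1 M [-0.78 -0.92 -0.56] gf 78.57547402381897
```

The cork is felt: resistance is rising (9 N). Smaller steps from here.

Emit:
carry_out:
  motion:
    - [[0.0014,0.0005,0],[0,0,0],1]
    - [[0,0,0],[0,0,0],1]

```text
time_s: 16.9
position: [0.5337, 0.1426, 0.1346]
eef_rot: [3.14, 0.624, -3.138]
contact_force: [11.7, -8.2, -0.1]
gripper_width: 0.0218
grip_force: 78.7
```

```bash
python3 a.py
```

```text
deck now [0.1034 0.0006 0.0555] turn [-0.002  0.013 -0.005] then shift [-0.0106 -0.1546  0.0025] F deck [ 9.4 -8.3 -6.8] q [ 0.07 -0.14  2.25 -0.1   0.41 -1.42] grip 0.0218
angle 2.826 r 0.0864 Ftan -11.6 Frad -5.0 M [-1.14 -1.15 -0.81] gf 78.69916319847107
```

Emit:
carry_out:
  motion:
    - [[0.0018,0.0006,0],[0,0,0],1]
    - [[0.0012,0.0004,0],[0,0,0],1]
    - [[0,0,0],[0,0,0],1]

```text
time_s: 17.2
position: [0.5328, 0.143, 0.1342]
eef_rot: [3.141, 0.628, -3.137]
contact_force: [18.5, -12.0, -2.0]
gripper_width: 0.0223
grip_force: 78.8
```

```bash
python3 a.py
```

```text
deck now [0.1024 0.0009 0.0557] turn [-0.003  0.017 -0.005] then shift [-0.0116 -0.1549  0.0027] F deck [ 13.9 -12.2 -12.2] q [ 0.08 -0.15  2.26 -0.11  0.41 -1.42] grip 0.0223
angle 2.837 r 0.0864 Ftan -17.0 Frad -7.5 M [-1.74 -1.8  -1.21] gf 78.80224585533142
```

Emit:
carry_out:
  motion:
    - [[0.0016,0.0006,0],[0,0,0],1]
    - [[0.0008,0.0002,0],[0,0,0],1]
    - [[0,0,0],[0,0,0],1]

```text
time_s: 17.5
position: [0.5318, 0.1433, 0.1335]
eef_rot: [-3.141, 0.63, -3.137]
contact_force: [21.3, -17.2, -2.7]
gripper_width: 0.0219
grip_force: 79.1
```

```bash
python3 a.py
```

```text
deck now [0.1012 0.0013 0.0558] turn [-0.003  0.019 -0.005] then shift [-0.0128 -0.1553  0.0028] F deck [ 15.7 -17.4 -14.3] q [ 0.08 -0.15  2.26 -0.11  0.4  -1.41] grip 0.0219
angle 2.851 r 0.0864 Ftan -20.0 Frad -12.2 M [-2.18 -2.16 -1.52] gf 79.1197943687439
```

It is tight at 20 N on the grip. I'm easing the load off before opening.

Emit:
carry_out:
  motion:
    - [[-0.002,-0.001,0],[0,0,0],1]
    - [[-0.0015,-0.001,0],[0,0,0],1]
    - [[0,0,0],[0,0,0],1]

```text
time_s: 17.8
position: [0.5321, 0.1429, 0.1336]
eef_rot: [3.138, 0.624, -3.139]
contact_force: [9.9, -4.3, 1.0]
gripper_width: 0.0219
grip_force: 80.8
```

```bash
python3 a.py
```

```text
deck now [0.1015 0.0009 0.0556] turn [-0.001  0.013 -0.006] then shift [-0.0125 -0.1549  0.0026] F deck [ 8.7 -4.4 -4.8] q [ 0.07 -0.15  2.26 -0.1   0.41 -1.42] grip 0.0219
angle 2.847 r 0.0861 Ftan -9.6 Frad -1.7 M [-0.57 -1.04 -0.41] gf 80.81904172897339
```

Emit:
carry_out:
  motion:
    - [[-0.0015,-0.0006,0],[0,0,0],1]
    - [[0,0,0],[0,0,0],1]
    - [[0,0,0],[0,0,0],0]
    - [[0,0,0],[0,0,0],0]
    - [[0,0,0],[0,0,0],0]
    - [[0,0,0],[0,0,0],0]
    - [[0,0,-0.005],[0,0,0],0]

```text
time_s: 18.5
position: [0.5264, 0.1431, 0.1343]
eef_rot: [3.139, 0.613, -3.137]
contact_force: [0.5, 0.1, -0.3]
gripper_width: 0.0852
grip_force: 0.0
```

Emit:
carry_out:
  motion:
    - [[0,0,-0.02],[0,0,0],0]
    - [[0,0,-0.03],[0,0,0],0]
    - [[0,0,-0.03],[0,0,0],0]
    - [[0,0,-0.03],[0,0,0],0]
    - [[0,0,0],[0,0,0],0]
    - [[0,0,0],[0,0,0],0]

```text
time_s: 19.1
position: [0.4636, 0.1427, 0.2255]
eef_rot: [3.138, 0.616, -3.137]
contact_force: [0.4, 0.2, 0.4]
gripper_width: 0.0853
grip_force: 0.0
```

```bash
sed -i 's/^go.*/s=bot.state();print(w2d(s["position"]).round(4),s["contact_force"].round(1))/' g.py; cat >> g.py <<'E'
save('w4.png',im)
q=Q[red&(Q[...,2]>.08)]; c=(q.max(0)+q.min(0))/2;print('grip',c,'angle',np.arctan2(c[0]-.0765,-(c[1]+.0815)))
m=(d>0)&(Q[...,2]>.038)&(Q[...,2]<.05)&(abs(Q[...,0]-.065)<.045)&(abs(Q[...,1]-.045)<.05)&~red
print('block',cv2.minAreaRect((Q[m][:,:2]*1000).astype(np.float32)))
E
python3 g.py
```

```text
[0.0981 0.0014 0.1702] [0.4 0.2 0.4]
0.08 988 [[0.0888, 0.0987, 0.1096], [-0.0085, 0.0018, 0.012], [0.0817, 0.0849, 0.0863]]
0.045 315 [[0.0881, 0.0899, 0.0967], [-0.0092, 0.0011, 0.0122], [0.0458, 0.0615, 0.0794]]
0.02 3471 [[0.0612, 0.0855, 0.1021], [-0.0923, -0.0475, 0.0093], [0.0251, 0.0351, 0.0366]]
grip [0.09932622 0.00204783 0.08375123] angle 2.8748900283412415
block ((66.05766296386719, 44.92033767700195), (60.01719665527344, 36.818241119384766), 0.002934239571914077)
```

View pics/w4.png

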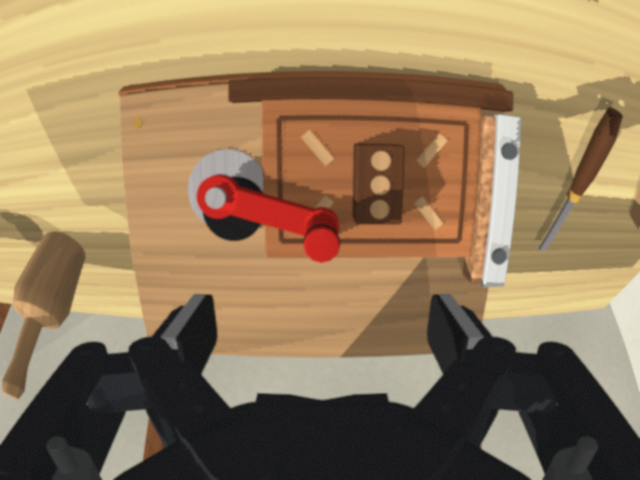

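The picture shows the panel (265–475, 100–258) tight between the cam at (235,215) and the cork at (483,190), on the ledge. The latch has stayed over it and the gripper is clear. Handing in.

```bash
python3 -c "
from plant import bot
print(bot.job_done())"
```

```text
the job is handed in; nothing more can be done
None
```

The oak panel lies carved side up on the ledge, clamped against the cork by the red latch at about 2.85 rad (20 N push at the grip, an estimated 60 N on the panel). The gripper is clear, the mallet, tin and gouge were not touched, and the job was handed in at about 19 s with no verdict shown.

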